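Latch a packed wine case with its over-centre toggle latch

ROBOT

A 6-joint arm with a two-finger parallel gripper is mounted at the origin on the work surface; the furniture and walls round the work are solid. World frame = base frame: x ahead of the robot, y to its left, z up, the work surface at z = 0. Lengths are in m, angles in rad, forces in N, time in s.
With the tool pointing down it reaches from about 0.35 to 0.85 m from the base axis. Payload 8.1 kg.
Tool frame: the origin (TCP) lies at the very end of the fingers, on their centre line; the grasp point (between the pads) lies 19 mm behind it; z points along the fingers, y is the line along which they close (so a half turn about z gives the same grasp; the last joint's range is limited). The gripper opens to 93 mm and grips with 3 to 60 N. Pads are 15 mm wide; open, the fingers measure 128 mm over their backs; the gripper's body (75 mm by 188 mm) begins 65 mm behind the grasp point.
Start: joints at [1.104, 0.13, 1.488, -0, 1.523, -0.085], TCP at [0.224, 0.557, 0.219] pointing down, gripper open.
Joint ranges: [-2.96, 2.96], [-0.89, 2.26], [0.02, 2.5], [-1.34, 4.48], [0, 2.73], [-2.66, 2.66]. Speed limits (rad/s): [2.39, 2.39, 2.79, 3.14, 3.14, 3.14].

INTERFACE

Orientations are given as a rotation vector (axis times angle).
In Python, from plant import monitor, eyes, ticket gives the robot as it stands.
- The arm moves only by the tool arm_command, never from a script. Its argument "deltas" is a list that holds one entry, the list of rows, each a list of 6 numbers: the shift along the world's x, y, z in cm, then the turn, a rotation vector about the world's x, y, z in degrees. In form: [[[tx, ty, tz, rx, ry, rz], ...]]. A call has 1 to 12 rows; each row shifts and turns the commanded pose from where the row before left it; what a row does not reach is not made up. A row lasts 1/12 s, in which the tool goes at most 41.7 mm and 7.16 degrees, less where a joint would pass 70% of its speed; a pose out of reach is approached as far as the arm can. A call is refused whole if a number of a shift passes 4.17 or a number of a turn 7.16, either way. A call with a gripper value outside its range is refused whole. "gripper" is the opening, from -1 (shut) to 1 (fully open), set as the call begins (left out, the last holds). The fingers move at their own pace and stop on an object; "squeeze" is the grip in N (left out, the last holds). Time passes only in rows, so rows that do not move let the fingers close. It gives the time, the measured TCP pose, the force, the opening and the grip force at its end, in the units of the state.
- monitor.read_state(): the state, without advancing time (a new reading comes with each control period).
- eyes.read_camera(name): name is "side" or "top"; returns the picture (480x640x3 uint8, blue, green, red); there is no depth.
- eyes.camera_model(name): a dict with "fx", "fy", "cx", "cy" (pixels), "rvec" (rotation vector, rad) and "tvec" (3), from world to camera coordinates, as OpenCV has them. Camera axes: x right, y down, z forward; pixel columns grow to the right and rows downward; lengths in m; the calibration is good to about 2 mm. A picture is of the moment at which its call begins. camera_model takes no time and is no camera call.
- ticket.close_job(): hands the job in; it is judged then, once.
The state is a dict: "t": time; "q": joint angles; "dq": joint speeds; "joint_torque": joint torques, N m; "tool_pos": TCP position; "orientation": TCP orientation; "force": force on the tool from outside, world axes, zero at the start; "wrist_torque": the same for the moment, N m; "opening": finger opening in m; "gripper_force": force on a finger pad.
Only numpy, scipy, OpenCV 4.12 (cv2) and the standard library are available. Lean on these libraries where they do the work, as an engineer would, in place of code of your own. Each camera call takes 0.05 s, during which the arm holds its last target. There are 200 camera calls.

TASK

Close up the packed wine gift case: press its lid down until it rests on the rubber strip, hook the brass latch's loop over the upturned lip of the keeper on the lid, then press the latch lever down and fully home against the case so that the lid is pulled tight and stays latched by itself. The case is thin pine and soft brass, so work lightly and by feel: do not lean on the lid, and stop pressing as soon as the lever has come home. Leave the bottle, the glass and the foil cutter beside the case where they stand.

Things in the scene. Friction and masses are not known exactly. Their poses are not given: they have to be found in the camera images.
- gift_case: Pine gift case for a half bottle, 103 (x) x 274 (y) x 94 mm, fixed on the counter, a half bottle lying in it. Origin: centre of its underside; z up; its front, with the brass latch, looks to its own -x and lies at x = -48 mm; its length lies along its y. Walls 7 mm thick, 85 mm high.
- seal: Black rubber strip, 250 mm long, on the case's front rim. Origin: middle of its underside, 6 mm below its top. It is old and has set by an unknown amount, so the lid comes to rest on it 2 to 5.5 mm short of shut. It is stiff (15 N/mm): squeezing it until the lid is tight takes 25 to 65 N at the lid's front edge, which is the latch's work, not the hand's.
- gift_case_lid (a joint): Lid hinge (rad), 0 = down on the bare rim, grows as it opens; starts at 0.45 to 0.75, 0.02 to 0.056 resting on the rubber strip, about 0.01 when latched tight. Axis along the case's y at x = +48, z = 86 mm. The lid is an 8 mm board, 100 mm from hinge to front edge, top at z = 94 mm when shut. The hinge is stiff (0.16 N m): the lid stays where it is left, even just short of the strip.
- lid_press (a point): A spot on the lid's upper face, clear of the keeper, good for pushing it down: with the lid shut it lies at x = -30, y = +70, z = 94 mm in the case frame (78 mm from the hinge). Moves with the lid. The lid gives with about 2 N until it meets the strip; the hand should not press it with more than about 15 N.
- keeper_seat (a point): Where the loop's crossbar (its middle) rests in the keeper: x = -56.5, y = 0, z = 81.6 mm in the case frame with the lid shut; moves with the lid. The keeper is a 20 mm wide brass strap over the lid's front edge, ending in an upturned J: a rounded trough 6.6 mm wide, its back plate 3.3 mm behind this point, rising 14 mm above it, its lip 3.3 mm in front, rising 4.4 mm above it.
- lever_pivot (a point): Centre of the lever's pivot pin, fixed in ears on the case front: x = -58, y = 0, z = 62 mm in the case frame; the pin lies along the case's y.
- latch_lever (a joint): Lever angle (rad): 0 = straight down against the case (home; it stops at about -0.02), grows outward and up, 1.57 = straight out to the case's -x. Starts at 1.75 to 2.05; stays where left. With the loop hooked and the lid on the strip it stands at 0.8 to 1.3. Pressed from there its tip resists with up to 7 N, fading to nothing at dead centre (0.07); then friction may hold it until pressed home.
- lever_tip (a point): Middle of the lever's rolled end, a bar 20 mm long along y, 4.8 mm thick. The lever is a flat brass thumb plate 20 mm wide that curls outward to it. Closed, the plate's outer face is 4.4 mm outside the pivot, the rolled end 9 mm outside and 38 mm below it (24 mm above the counter); the loop's grip then stands 110 mm high over the keeper, so lean the tool out to keep the gripper's body clear of it.
- latch_base: Brass base plate of the latch, 36 x 50 mm, screwed to the case's front wall; it carries the pivot ears and the closed lever stops against it. The wall behind is thin pine: it should never be pressed with more than about 10 N. Origin and axes as the case's.
- loop_bar (a point): Middle of the loop's crossbar, 3.2 mm thick, along the case's y, which is to sit in the keeper. The loop is a wire bail 33 mm wide over its arms, which pass outside keeper and lever. It swings about a pin on the lever, 12 mm from the pivot (straight below it when closed); crossbar 31.5 mm from the pin. It stays at the angle it is left at; starts pointing up, leaning outward 10 to 45 degrees.
- loop_grip (a point): Middle of the loop's rolled finger grip, a bar 8 mm thick and 24 mm long along the case's y, at the end of a 15 mm wide tongue 24 mm beyond the crossbar (55.5 mm from the pin, in line with pin and crossbar). The part to pinch, from above, with the fingers closing along the case's x; it turns in the fingers, and moving it swings the lever along.
- half_bottle: Half bottle, 60 x 60 x 247 mm, standing loose beside the case's -y end. Origin: centre of its foot. Leave it alone.
- tasting_glass: Empty tasting glass, 65 x 65 x 155 mm, standing loose beside the case's +y end. Origin: centre of its foot. Leave it alone.
- foil_cutter: Small black foil cutter, 43 x 48 x 16 mm, lying loose in front of the case's -y end. Origin: centre of its underside. Leave it alone.

How it is judged:
On the way, in this order (a step that is already met when the one before it is completed fails the run):
1. the lid lies down on the rubber strip and touches it (value of joint gift_case_lid below 0.065 rad and contact force between seal and anything else above 0.3 N), for 0.2 s.
2. the loop's crossbar sits in the keeper, with the lever still up (distance between loop_bar and keeper_seat below 0.004 m and value of joint gift_case_lid below 0.065 rad and value of joint latch_lever above 0.6 rad), for 0.3 s.
At the end, for the whole second after the job is handed in: The lever is home (joint below 0.01 rad), the crossbar sits in the keeper (within 4 mm of the seat), the lid is pulled tight (joint below 0.015 rad), and the bottle, glass and foil cutter are within 30 mm of where they stood (value of joint latch_lever below 0.01 rad and distance between loop_bar and keeper_seat below 0.004 m and value of joint gift_case_lid below 0.015 rad and distance of each of half_bottle, tasting_glass, foil_cutter from where it was at the start of the episode below 0.03 m); the robot touches nothing.
It fails at once if the lever is forced against its base plate, or the plate is pushed, with more than 12 N (contact force between latch_base and anything else above 12 N).
It fails at once if the fingers lean on the lid board with more than 20 N (contact force between the fingers and gift_case_lid_c0 above 20 N).
It fails at once if a bystander is knocked over or pushed away (angle between any of half_bottle, tasting_glass's own z axis and vertical above 0.35 rad or distance of foil_cutter from where it was at the start of the episode above 0.05 m).
It also fails if it takes over 62 s, if anything falls off the work surface, if the arm or the gripper's body presses on something with over 40 N, if the wrist force passes 120 N, or if a joint passes its speed limit or range.

## Working session

There is one attempt and no reset: what is moved stays moved. The work goes in short steps, Python scripts to look and compute and a tool call to move; the robot and the scene stay as the last step left them, time stands still between calls to the robot, and variables do not carry over. Pictures are saved under pics/ and viewed, at most 10 in all, crops included, and the job is handed in when it is done.

Besides the shell and the picture viewer there is one more tool, called after "Request:" as name([rows], argument=value, ...), one row to a line, values as JSON. arm_command: Moves the arm, as the interface text tells. Its arguments: {"type":"object","properties":{"deltas":{"type":"array"},"gripper":{"type":"number"},"squeeze":{"type":"number"}},"required":["deltas"]}

```bash
mkdir -p pics
cat > h.py <<'E'
import numpy as np,cv2
from plant import monitor,eyes,ticket
def cam(n):
    m=eyes.camera_model(n);K=np.array([[m['fx'],0,m['cx']],[0,m['fy'],m['cy']],[0,0,1.]])
    return K,np.array(m['rvec'],float),np.array(m['tvec'],float)
def proj(n,P):
    K,r,t=cam(n);return cv2.projectPoints(np.array(P,float).reshape(-1,1,3),r,t,K,None)[0][:,0]
def ray(n,u,v):
    K,r,t=cam(n);R=cv2.Rodrigues(r)[0];c=-R.T@t;d=R.T@np.linalg.inv(K)@[u,v,1];return c,d/np.linalg.norm(d)
def atz(n,u,v,z):
    c,d=ray(n,u,v);return c+d*(z-c[2])/d[2]
def tri(a,b):
    P=[];
    A=np.zeros((3,3));B=np.zeros(3)
    for n,u,v in (('side',)+tuple(a),('top',)+tuple(b)):
        c,d=ray(n,u,v);M=np.eye(3)-np.outer(d,d);A+=M;B+=M@c
    return np.linalg.solve(A,B)
E
python3 - <<'E'
from h import *
s=monitor.read_state()
print(s['t'],s['tool_pos'],s['orientation'],s['force'])
for n in('side','top'):
    cv2.imwrite(f'pics/{n}0.png',eyes.read_camera(n)); print(n,ray(n,320,240),cam(n)[0][0,0])
E
```

```text
0.0 [0.22329959 0.55629233 0.21758422] [-5.96079702e-01 -3.08399361e+00  2.77312896e-03] [ 0.20463488 -0.12976001  0.57300748]
side (array([ 0.16665508, -0.72711219,  0.47839896]), array([ 0.35040023,  0.81109074, -0.46834975])) 566.672516050727
top (array([0.39786376, 0.00123005, 0.93736212]), array([ 0.12331721,  0.0205567 , -0.99215437])) 494.81694338623265
```

View pics/side0.png

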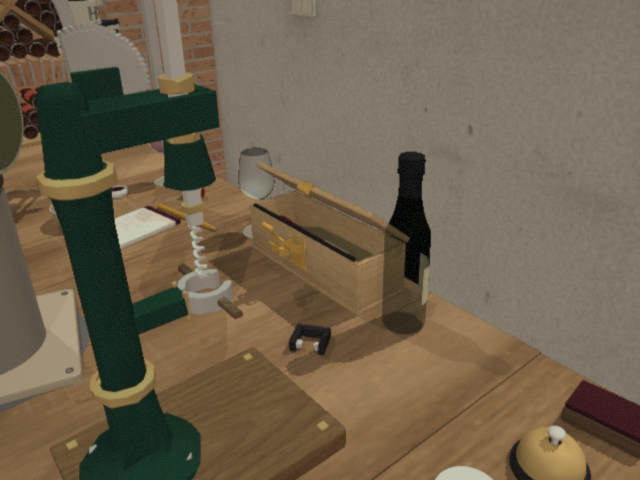

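View pics/top0.png

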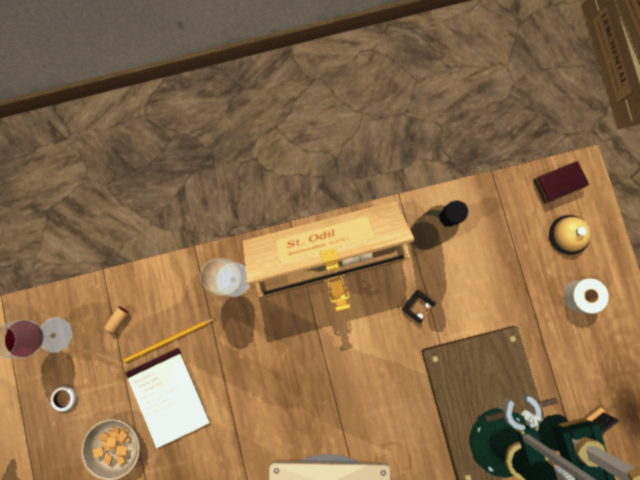

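Run:
```python
from h import *
a=cv2.imread('pics/side0.png')[160:310,240:420];b=cv2.imread('pics/top0.png')[195:320,235:425]
cv2.imwrite('pics/s1.png',cv2.resize(a,None,fx=4,fy=4,interpolation=2));cv2.imwrite('pics/t1.png',cv2.resize(b,None,fx=4,fy=4,interpolation=2))
```

```text
(no output)
```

View pics/s1.png

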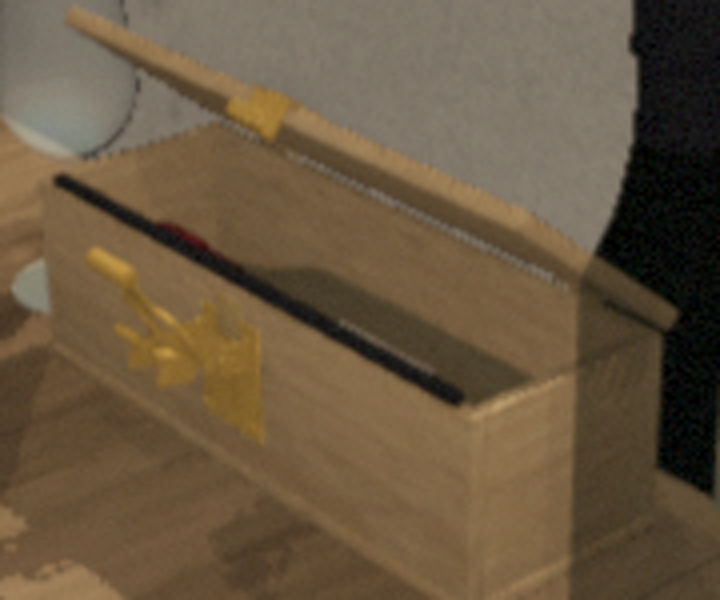

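View pics/t1.png

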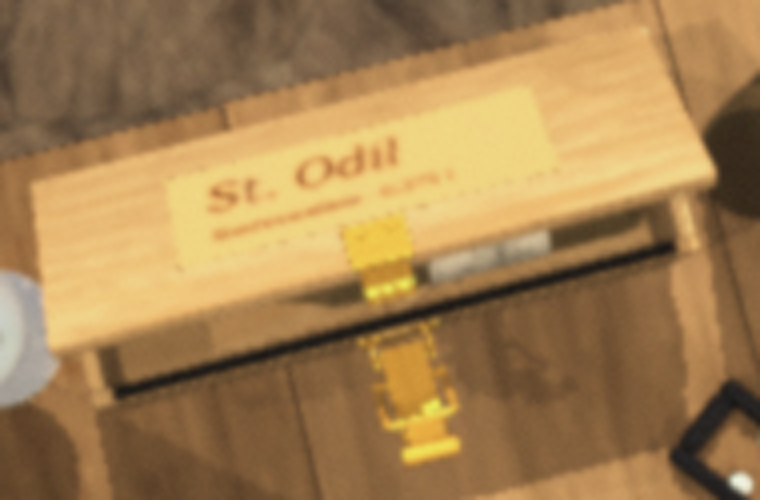

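```bash
cat > fit.py <<'E'
from h import *
from scipy.optimize import least_squares
so=np.array([240,160]);to=np.array([235,195])
def geo(p):
    x,y,yaw,lid,L,B=p[:6]; zs=p[6] if len(p)>6 else .090
    def W(P): 
        c,s=np.cos(yaw),np.sin(yaw);P=np.array(P);return np.array([x+c*P[0]-s*P[1],y+s*P[0]+c*P[1],P[2]])
    def ld(P): # lid frame point (shut) rotated
        dx,dz=P[0]-.048,P[2]-.086;c,s=np.cos(lid),np.sin(lid)
        return W([.048+c*dx+s*dz,P[1],.086-s*dx+c*dz])
    a=np.array([-np.sin(L),0,-np.cos(L)]);n=np.array([-np.cos(L),0,np.sin(L)])
    pv=np.array([-.058,0,.062]);pin=pv+.012*a;d=np.array([-np.sin(B),0,np.cos(B)])
    Y=np.array([0,1,0])
    g=pin+.0555*d;b=pin+.0315*d;t=pv+.038*a+.009*n
    return W,ld,dict(grip=g,bar=b,tip=t)
if __name__=='__main__':
    obs=[('side','W',(-.048,-.137,.085),(478,410)),('side','W',(-.048,-.137,0),(475,603)),('side','W',(-.048,.137,0),(50,345)),
    ('side','s',.125,(60,177)),('side','s',-.125,(462,397)),('top','s',.125,(118,393)),('top','s',-.125,(676,246)),
    ('side','l',(-.052,-.137,.094),(678,318)),('side','l',(-.052,.137,.094),(70,10)),
    ('top','l',(-.052,.137,.094),(55,350)),('top','l',(-.052,-.137,.094),(716,184)),('top','l',(.048,.137,.094),(32,182)),('top','l',(.048,-.137,.094),(648,25)),
    ('side','g',.012,(92,255)),('side','g',-.012,(133,280)),('top','g',.012,(403,457)),('top','g',-.012,(460,443))]
    def res(p):
        W,ld,G=geo(p);r=[]
        for n,k,P,uv in obs:
            if k=='W':X=W(P)
            elif k=='s':X=W((-.0445,P,p[6]))
            elif k=='l':X=ld(P)
            else:X=W(G['grip']+[0,P,0])
            r.append(proj(n,X)[0]-(np.array(uv)/4+(so if n=='side' else to)))
        return np.concatenate(r+[[ (p[4]-1.9)/.15,(p[6]-.09)/.002]])
    for L0 in(1.75,2.05):
        s=least_squares(res,[.52,-.02,.2,.6,L0,.5,.09],loss='soft_l1')
        print(s.x,s.cost);r=s.fun
        W,ld,G=geo(s.x);print({k:W(v).round(4) for k,v in G.items()},'press',ld((-.03,.07,.094)))
        print({k:((proj('side',W(v))[0]-so)*4).round(),'a':0} if 0 else (k,((proj('side',W(v))[0]-so)*4).round(),((proj('top',W(v))[0]-to)*4).round()) for k,v in G.items()) if 0 else print([(k,((proj('side',W(v))[0]-so)*4).round(),((proj('top',W(v))[0]-to)*4).round()) for k,v in G.items()])
        for o,e in zip(obs,r[:34].reshape(-1,2)):print(o[0],o[1],o[2],(4*e).round(1))
    np.save('p.npy',s.x)
E
python3 fit.py
```

```text
[0.4876708  0.00546155 0.26590596 0.64773262 1.95145085 0.62969568
 0.08923194] 76.45176944023525
{'grip': array([ 0.3894, -0.0213,  0.1113]), 'bar': array([ 0.4031, -0.0176,  0.0919]), 'tip': array([ 0.4009, -0.0182,  0.0845])} press [0.46023105 0.07053796 0.13944326]
[('grip', array([111., 269.]), array([432., 447.])), ('bar', array([146., 304.]), array([423., 414.])), ('tip', array([142., 324.]), array([424., 420.]))]
side W (-0.048, -0.137, 0.085) [-1.6 15.9]
side W (-0.048, -0.137, 0) [-0.7 29.3]
side W (-0.048, 0.137, 0) [1.  8.7]
side s 0.125 [-2.  -1.8]
side s -0.125 [-1.8  1.4]
top s 0.125 [-4.1 -3. ]
top s -0.125 [ 2.6 -3.3]
side l (-0.052, -0.137, 0.094) [-152.9  -90.2]
side l (-0.052, 0.137, 0.094) [-3.6  5.5]
top l (-0.052, 0.137, 0.094) [-2.2  1.6]
top l (-0.052, -0.137, 0.094) [ 3.8 -6.1]
top l (0.048, 0.137, 0.094) [ 0.3 -4.4]
top l (0.048, -0.137, 0.094) [-2.3 -6.5]
side g 0.012 [0.4 2.6]
side g -0.012 [-3.1 -0.3]
top g 0.012 [ 1.4 -2.4]
top g -0.012 [ 0.5 -3.1]Traceback (most recent call last):
  File "fit.py", line 32, in <module>
    s=least_squares(res,[.52,-.02,
[... 1246 characters left out ...]
f.args, **self.kwargs))
                      ~~~~~~~~^^^^^^^^^^^^^^^^^^^^^^^^^^^^^^
    return np.atleast_1d(self.fun(x))
                         ~~~~~~~~^^^
    return self.f(x, *self.args, **self.kwargs)
           ~~~~~~^^^^^^^^^^^^^^^^^^^^^^^^^^^^^^
  File "fit.py", line 29, in res
    r.append(proj(n,X)[0]-(np.array(uv)/4+(so if n=='side' else to)))
             ~~~~^^^^^
  File "h.py", line 7, in proj
    K,r,t=cam(n);return cv2.projectPoints(np.array(P,float).reshape(-1,1,3),r,t,K,None)[0][:,0]
          ~~~^^^
  File "h.py", line 4, in cam
    m=eyes.camera_model(n);K=np.array([[m['fx'],0,m['cx']],[0,m['fy'],m['cy']],[0,0,1.]])
ValueError: time passes only in moves, steps and waits
```

```bash
sed -i 's/^def cam(n):/import functools\n@functools.cache\ndef cam(n):/' h.py
sed -i "s/('side','W',(-.048,-.137,0),(475,603)),//; s/('side','l',(-.052,-.137,.094),(678,318))/('side','l',(-.052,-.137,.094),(528,215))/" fit.py
python3 fit.py
```

```text
[0.48689251 0.00537436 0.26687077 0.6762902  1.92588994 0.61313677
 0.08940198] 11.950994580259232
{'grip': array([ 0.3893, -0.0213,  0.1116]), 'bar': array([ 0.4026, -0.0177,  0.0919]), 'tip': array([ 0.3996, -0.0185,  0.0837])} press [0.46088453 0.07083286 0.14105972]
[('grip', array([111., 268.]), array([433., 448.])), ('bar', array([145., 304.]), array([423., 415.])), ('tip', array([139., 327.]), array([424., 423.]))]
side W (-0.048, -0.137, 0.085) [-3.1 16.5]
side W (-0.048, 0.137, 0) [-0.8  9.3]
side s 0.125 [-3.9 -1.7]
side s -0.125 [-3.4  1.5]
top s 0.125 [-3.8 -1. ]
top s -0.125 [ 2.9 -1.8]
side l (-0.052, -0.137, 0.094) [-0.1  5.9]
side l (-0.052, 0.137, 0.094) [-2.   0.1]
top l (-0.052, 0.137, 0.094) [-3.9 -1. ]
top l (-0.052, -0.137, 0.094) [ 3.6 -9.8]
top l (0.048, 0.137, 0.094) [ 0.3 -2.6]
top l (0.048, -0.137, 0.094) [-2.4 -5.3]
side g 0.012 [-0.   2.1]
side g -0.012 [-3.4 -0.8]
top g 0.012 [ 1.5 -2. ]
top g -0.012 [ 0.6 -2.8]
[0.48689251 0.00537436 0.26687078 0.67629017 1.92589077 0.61313695
 0.08940198] 11.950994580278648
{'grip': array([ 0.3893, -0.0213,  0.1116]), 'bar': array([ 0.4026, -0.0177,  0.0919]), 'tip': array([ 0.3996, -0.0185,  0.0837])} press [0.46088453 0.07083286 0.14105972]
[('grip', array([111., 268.]), array([433., 448.])), ('bar', array([145., 304.]), array([423., 415.])), ('tip', array([139., 327.]), array([424., 423.]))]
side W (-0.048, -0.137, 0.085) [-3.1 16.5]
side W (-0.048, 0.137, 0) [-0.8  9.3]
side s 0.125 [-3.9 -1.7]
side s -0.125 [-3.4  1.5]
top s 0.125 [-3.8 -1. ]
top s -0.125 [ 2.9 -1.8]
side l (-0.052, -0.137, 0.094) [-0.1  5.9]
side l (-0.052, 0.137, 0.094) [-2.   0.1]
top l (-0.052, 0.137, 0.094) [-3.9 -1. ]
top l (-0.052, -0.137, 0.094) [ 3.6 -9.8]
top l (0.048, 0.137, 0.094) [ 0.3 -2.6]
top l (0.048, -0.137, 0.094) [-2.4 -5.3]
side g 0.012 [-0.   2.1]
side g -0.012 [-3.4 -0.8]
top g 0.012 [ 1.5 -2. ]
top g -0.012 [ 0.6 -2.8]
```

Request:
arm_command([
  [[1.44,-3.04,0,0,0,-3.3],[1.44,-3.04,0,0,0,-3.3],[1.44,-3.04,0,0,0,-3.3],[1.44,-3.04,0,0,0,-3.3],[1.44,-3.04,0,0,0,-3.3],[1.44,-3.04,0,0,0,-3.3],[1.44,-3.04,0,0,0,-3.3],[1.44,-3.04,0,0,0,-3.3]],
], gripper=-1)

```text
t: 0.77
tool_pos: [0.3388, 0.312, 0.2182]
orientation: [-1.288, -2.865, 0.001]
force: [1.5, 0.1, 0.3]
opening: 0.0442
gripper_force: 0.0
```

Request:
arm_command([
  [[1.44,-3.04,0,0,0,-3.3],[1.44,-3.04,0,0,0,-3.3],[1.44,-3.04,0,0,0,-3.3],[1.44,-3.04,0,0,0,-3.3],[1.44,-3.04,0,0,0,-3.3],[1.44,-3.04,0,0,0,-3.3],[1.44,-3.04,0,0,0,-3.3],[1.44,-3.04,0,0,0,-3.3],[0,0,0,0,0,0]],
])

```text
t: 1.52
tool_pos: [0.4553, 0.0657, 0.2182]
orientation: [1.914, 2.489, -0.003]
force: [-0.7, -0.3, 0.7]
opening: 0.0007
gripper_force: 0.0
```

```bash
cat > st.py <<'E'
from h import *
def case(P,p=np.load('p.npy')):
    c,s=np.cos(p[2]),np.sin(p[2]);d=np.array(P)-[p[0],p[1],0];return np.array([c*d[0]+s*d[1],-s*d[0]+c*d[1],d[2]])
if __name__=='__main__':
    s=monitor.read_state();R=cv2.Rodrigues(s['orientation'])[0]
    print(s['t'],s['tool_pos'].round(4),'case',case(s['tool_pos']).round(4),'F',np.array(s['force']).round(2),'z',R[:,2].round(3),'yaw',np.degrees(np.arctan2(R[1,1],R[0,1])).round(2),'op',s['opening'],s['q'].round(2))
E
python3 st.py
python3 - <<'E'
from fit import *
p=np.load('p.npy')
for th in(.676,.5,.35,.2,.1,.04):
    q=p.copy();q[3]=th;W,ld,G=geo(q);print(th,ld((-.03,.07,.094)).round(4))
E
```

```text
1.5167 [0.4553 0.0657 0.2182] case [-0.0145  0.0665  0.2182] F [-0.67 -0.32  0.72] z [ 0.    -0.002 -1.   ] yaw 14.87 op 0.0006768509359650406 [ 0.03 -0.26  1.86 -0.    1.54 -0.23]
0.676 [0.4609 0.0708 0.141 ]
0.5 [0.4524 0.0685 0.1304]
0.35 [0.4467 0.067  0.1203]
0.2 [0.4425 0.0658 0.1093]
0.1 [0.4406 0.0653 0.1017]
0.04 [0.4399 0.0651 0.0971]
```

Request:
arm_command([
  [[0,0,-1.2,0,0,0.1],[0,0,-1.2,0,0,0.1],[0,0,-1.2,0,0,0.1],[0,0,-0.7,0,0,0],[0,0,-0.5,0,0,0],[0,0,-0.5,0,0,0],[0,0,-0.5,0,0,0],[0,0,-0.5,0,0,0],[0,0,0,0,0,0]],
])

```text
t: 2.27
tool_pos: [0.4535, 0.0706, 0.1547]
orientation: [-1.898, -2.502, 0.001]
force: [0.5, -0.4, 0.2]
opening: 0.0006
gripper_force: 0.0
```

Request:
arm_command([
  [[0,0,-0.5,0,0,0],[0,0,-0.5,0,0,0],[0,0,-0.4,0,0,0],[-0.05,0,-0.4,0,0,0],[-0.1,0,-0.4,0,0,0],[-0.1,0,-0.4,0,0,0],[0,0,0,0,0,0]],
])

```text
t: 2.85
tool_pos: [0.4507, 0.0703, 0.1285]
orientation: [-1.898, -2.502, 0.001]
force: [0.4, 0.3, -0.8]
opening: 0.0005
gripper_force: 0.0
```

Request:
arm_command([
  [[-0.1,0,-0.4,0,0,0],[-0.1,0,-0.4,0,0,0],[-0.1,0,-0.4,0,0,0],[-0.05,0,-0.4,0,0,0],[-0.05,0,-0.3,0,0,0],[0,0,0,0,0,0]],
])

```text
t: 3.35
tool_pos: [0.4468, 0.0704, 0.1096]
orientation: [-1.898, -2.502, 0.001]
force: [-0.4, 0.0, 0.5]
opening: 0.0004
gripper_force: 0.0
```

```bash
python3 - <<'E'
from h import *
a=eyes.read_camera('side')[130:310,230:430];b=eyes.read_camera('top')[185:325,235:425]
z=lambda i,f:cv2.resize(i,None,fx=f,fy=f,interpolation=2)
a=z(a,2);b=z(b,2);c=np.zeros((a.shape[0],a.shape[1]+b.shape[1],3),np.uint8);c[:,:a.shape[1]]=a;c[:b.shape[0],a.shape[1]:]=b
cv2.imwrite('pics/m2.png',c)
E
python3 st.py
```

```text
3.45 [0.4472 0.0705 0.1103] case [-0.0211  0.0733  0.1103] F [-1.14  0.51 -0.02] z [-0.001  0.    -1.   ] yaw 15.62 op 0.00047901514032747556 [ 0.04 -0.2   2.01  0.    1.33 -0.23]
```

View pics/m2.png

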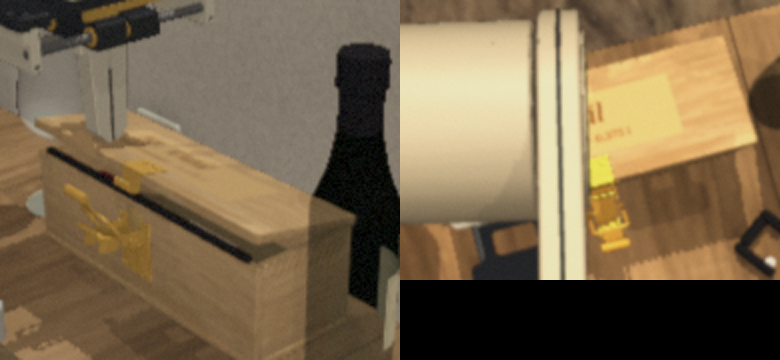

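Request:
arm_command([
  [[0,0,-0.2,0,0,0],[0,0,-0.2,0,0,0],[0,0,-0.2,0,0,0],[0,0,-0.2,0,0,0],[0,0,0,0,0,0]],
])

```text
t: 3.87
tool_pos: [0.4473, 0.0704, 0.1021]
orientation: [-1.899, -2.503, 0.0]
force: [-0.8, 0.4, 0.2]
opening: 0.0005
gripper_force: 0.0
```

Request:
arm_command([
  [[0,0,-0.1,0,0,0],[0,0,-0.1,0,0,0],[0,0,0,0,0,0]],
])

```text
t: 4.12
tool_pos: [0.4474, 0.0704, 0.1004]
orientation: [-1.899, -2.503, 0.0]
force: [0.2, -0.9, 0.5]
opening: 0.0009
gripper_force: 0.1
```

Request:
arm_command([
  [[0,0,-0.1,0,0,0],[0,0,-0.05,0,0,0],[0,0,0,0,0,0]],
])

```text
t: 4.37
tool_pos: [0.4474, 0.0704, 0.099]
orientation: [-1.899, -2.503, 0.0]
force: [-1.3, 0.1, 0.1]
opening: 0.0006
gripper_force: 0.2
```

Request:
arm_command([
  [[0,0,-0.05,0,0,0],[0,0,-0.05,0,0,0],[0,0,0,0,0,0]],
])

```text
t: 4.62
tool_pos: [0.4474, 0.0704, 0.098]
orientation: [-1.899, -2.503, 0.0]
force: [-1.0, -0.7, 0.5]
opening: 0.0001
gripper_force: 0.3
```

Request:
arm_command([
  [[0,0,-0.05,0,0,0],[0,0,0,0,0,0]],
])

```text
t: 4.78
tool_pos: [0.4474, 0.0704, 0.0976]
orientation: [-1.899, -2.503, 0.0]
force: [-0.5, 0.5, 0.2]
opening: 0.0006
gripper_force: 0.4
```

Request:
arm_command([
  [[0,0,-0.05,0,0,0],[0,0,0,0,0,0]],
])

```text
t: 4.95
tool_pos: [0.4474, 0.0704, 0.0973]
orientation: [-1.899, -2.503, 0.0]
force: [-2.0, -0.3, 3.2]
opening: 0.0006
gripper_force: 1.6
```

Request:
arm_command([
  [[0,0,-0.04,0,0,0],[0,0,0,0,0,0],[0,0,0,0,0,0],[0,0,0,0,0,0]],
])

```text
t: 5.28
tool_pos: [0.4475, 0.0704, 0.0971]
orientation: [1.899, 2.503, -0.0]
force: [-2.5, -0.5, 6.6]
opening: 0.0005
gripper_force: 3.1
```

Request:
arm_command([
  [[0,0,2,0,0,0],[0,0,3.3,0,0,0],[-1.16,-1.83,0,0,0,0],[-1.16,-1.83,0,0,0,0],[-1.16,-1.83,0,0,0,0],[-1.16,-1.83,0,0,0,0],[-1.17,-1.84,0,0,0,0],[0,0,0,0,0,0],[0,0,0,0,0,0]],
], gripper=0)

```text
t: 6.03
tool_pos: [0.3893, -0.0217, 0.1497]
orientation: [1.901, 2.5, 0.001]
force: [0.8, -0.3, -0.3]
opening: 0.046
gripper_force: 0.0
```

```bash
python3 st.py
```

```text
6.0333 [ 0.3893 -0.0217  0.1497] case [-0.1012 -0.0004  0.1497] F [ 0.77 -0.27 -0.27] z [ 0.001  0.    -1.   ] yaw 15.49 op 0.04599907041982297 [-0.19 -0.44  2.12  0.    1.45 -0.46]
```

Request:
arm_command([
  [[0,0,-1,0,0,0],[0,0,-1,0,0,0],[0,0,-0.8,0,0,0],[0,0,-0.8,0,0,0],[0,0,-0.5,0,0,0],[0,0,-0.4,0,0,0],[0,0,0,0,0,0]],
])

```text
t: 6.62
tool_pos: [0.3886, -0.0209, 0.1035]
orientation: [-1.897, -2.502, 0.001]
force: [0.0, 0.4, -0.3]
opening: 0.0462
gripper_force: 0.0
```

Request:
arm_command([
  [[0,0,0,0,0,0],[0,0,0,0,0,0],[0,0,0,0,0,0],[0,0,0,0,0,0],[0,0,0,0,0,0],[0,0,0,0,0,0],[0,0,0,0,0,0],[0,0,0,0,0,0]],
], gripper=-1, squeeze=8)

```text
t: 7.28
tool_pos: [0.3894, -0.0213, 0.105]
orientation: [1.899, 2.502, 0.0]
force: [-1.1, -0.5, 2.3]
opening: 0.0079
gripper_force: 7.4
```

```bash
python3 st.py
python3 - <<'E'
from h import *
a=eyes.read_camera('side')[150:300,240:400];b=eyes.read_camera('top')[185:325,265:425]
z=lambda i,f:cv2.resize(i,None,fx=f,fy=f,interpolation=2)
a=z(a,2.5);b=z(b,2.5);c=np.zeros((375,800,3),np.uint8);c[:,:400]=a;c[:350,400:]=b
cv2.imwrite('pics/m3.png',c)
E
```

```text
7.2833 [ 0.3894 -0.0213  0.105 ] case [-0.101 -0.     0.105] F [-1.14 -0.48  2.3 ] z [ 0. -0. -1.] yaw 15.62 op 0.007935764442132849 [-0.19 -0.39  2.18 -0.    1.36 -0.46]
```

View pics/m3.png

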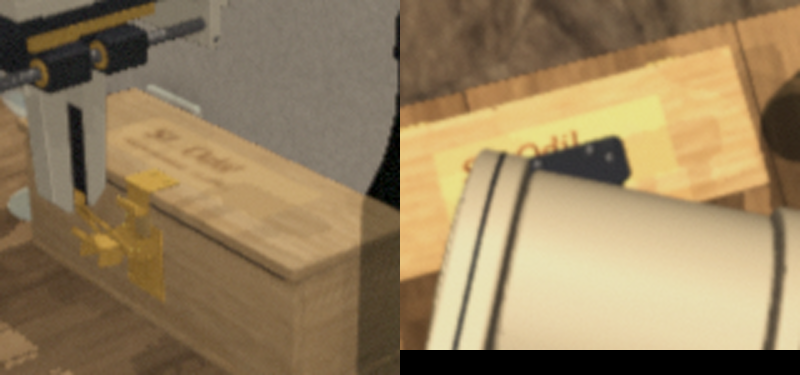

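Request:
arm_command([
  [[0,0,0,0,0,0],[0,0,0,0,0,0],[0,0,0,0,0,0],[0,0,0.25,0,0,0],[0,0,0,0,0,0]],
], gripper=-0.5)

```text
t: 7.8
tool_pos: [0.3895, -0.0212, 0.1076]
orientation: [1.899, 2.503, 0.0]
force: [0.2, 0.1, 0.1]
opening: 0.023
gripper_force: 0.0
```

Request:
arm_command([
  [[0,0,0,0,0,0],[0,0,0,0,0,0],[0,0,0,0,0,0],[0,0,0,0,0,0],[0,0,0,0,0,0],[0,0,0,0,0,0]],
], gripper=-1, squeeze=10)

```text
t: 8.3
tool_pos: [0.3893, -0.0212, 0.1072]
orientation: [-1.899, -2.503, 0.0]
force: [0.7, -0.7, 1.3]
opening: 0.0074
gripper_force: 10.0
```

```bash
python3 st.py
python3 - <<'E'
from h import *
a=eyes.read_camera('side')[180:260,250:330]
cv2.imwrite('pics/m4.png',cv2.resize(a,None,fx=7,fy=7,interpolation=2))
E
```

```text
8.3 [ 0.3893 -0.0212  0.1072] case [-1.011e-01  1.000e-04  1.072e-01] F [ 0.72 -0.74  1.29] z [-0.  0. -1.] yaw 15.62 op 0.007440736422640265 [-0.19 -0.4   2.17 -0.    1.36 -0.46]
```

View pics/m4.png

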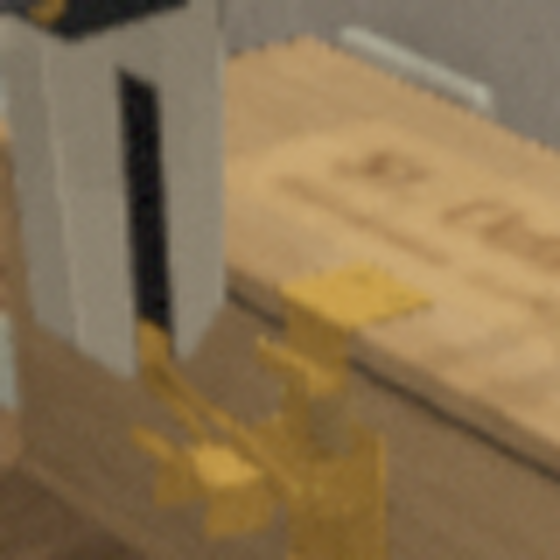

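Run:
```python
from h import *
p=np.load('p.npy');c,s=np.cos(p[2]),np.sin(p[2])
W=lambda x,y,z:[p[0]+c*x-s*y,p[1]+s*x+c*y,z]
T=[-.1011,.0001,.1072]
for n,q in dict(tipout=W(T[0]-.004,-.0075,.1072),tipin=W(T[0]+.004,-.0075,.1072),g0=W(T[0],-.012,.1057),g4=W(T[0],-.012,.1112),g7=W(T[0],-.012,.1142)).items(): print(n,((proj('side',q)[0]-[250,180])*7).round())
```

```text
tipout [130. 366.]
tipin [162. 354.]
g0 [159. 374.]
g4 [157. 350.]
g7 [156. 337.]
```

Request:
arm_command([
  [[0.5,0.135,0.285,-0.53,1.93,0],[0.5,0.135,0.285,-0.53,1.93,0],[0.51,0.14,0.165,-0.53,1.93,0],[0.51,0.14,0.165,-0.53,1.93,0],[0.53,0.145,0.055,-0.53,1.93,0],[0.53,0.145,0.055,-0.53,1.93,0],[0.53,0.145,-0.055,-0.53,1.93,0],[0.53,0.145,-0.055,-0.53,1.93,0],[0.43,0.12,-0.16,-0.53,1.93,0],[0,0,0,0,0,0]],
])

```text
t: 9.18
tool_pos: [0.4357, -0.0085, 0.1139]
orientation: [-1.768, -2.331, 0.371]
force: [1.2, -0.6, 1.0]
opening: 0.0074
gripper_force: 10.0
```

```bash
python3 st.py
python3 - <<'E'
from h import *
a=eyes.read_camera('side')[180:260,250:330]
cv2.imwrite('pics/m5.png',cv2.resize(a,None,fx=7,fy=7,interpolation=2))
E
```

```text
9.1833 [ 0.4357 -0.0085  0.1139] case [-5.300e-02  1.000e-04  1.139e-01] F [ 1.24 -0.65  1.02] z [-0.3   -0.082 -0.95 ] yaw 15.67 op 0.007397453268763524 [-0.05  0.09  1.76 -0.1   1.59 -0.31]
```

View pics/m5.png

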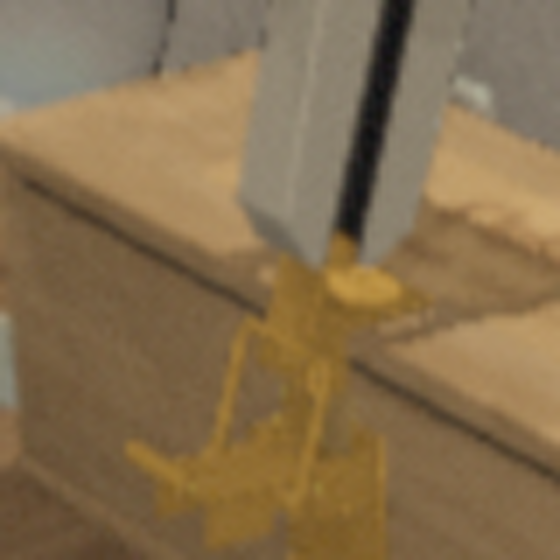

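```bash
cat > ik.py <<'E'
from h import *
from scipy.optimize import fsolve
p=np.load('p.npy');c,s=np.cos(p[2]),np.sin(p[2])
W=lambda x,y,z:[p[0]+c*x-s*y,p[1]+s*x+c*y,z]
def fk(v):
    L,B=v;pin=np.array([-58-12*np.sin(L),62-12*np.cos(L)]);d=np.array([-np.sin(B),np.cos(B)]);return pin,pin+31.5*d,pin+55.5*d
if __name__=='__main__':
    for h in(2,4,6):
        g=np.array([-53+.311*h,113.9+.95*h]);v=fsolve(lambda v:fk(v)[2]-g,[1.9,-.4]);pin,b,_=fk(v)
        f=lambda q,y:((proj('side',W(q[0]/1e3,y,q[1]/1e3))[0]-[250,180])*7).round()
        t=np.array([-58,62])+38*np.array([-np.sin(v[0]),-np.cos(v[0])])+9*np.array([-np.cos(v[0]),np.sin(v[0])])
        print(h,v,b.round(1),'barL',f(b,.015),'barR',f(b,-.015),'tipL',f(t,.01),'gR',f(g,-.012))
    for th in(.02,.036,.056):
        R=lambda x,z:(48+np.cos(th)*(x-48)+np.sin(th)*(z-86),86-np.sin(th)*(x-48)+np.cos(th)*(z-86))
        print(th,'seat',R(-56.5,81.6),'lidR',f(R(-52,86),-.137), 'liptop',f(R(-60,86),.01),f(R(-60,86),-.01))
E
python3 ik.py
```

```text
2 [ 1.66705724 -0.32205075] [-60.  93.] barL [246. 326.] barR [329. 373.] tipL [132. 459.] gR [345. 261.]
4 [ 1.83559483 -0.32698006] [-59.5  95. ] barL [247. 317.] barR [331. 364.] tipL [140. 430.] gR [347. 252.]
6 [ 2.00242118 -0.32583307] [-58.8  96.9] barL [249. 308.] barR [333. 355.] tipL [152. 403.] gR [349. 243.]
0.02 seat (np.float64(-56.56709483010803), np.float64(83.69074064012035)) lidR [746. 600.] liptop [260. 353.] [316. 385.]
0.036 seat (np.float64(-56.5906571008291), np.float64(85.36403835273804)) lidR [746. 593.] liptop [260. 346.] [316. 378.]
0.056 seat (np.float64(-56.58245805168402), np.float64(87.45583923142398)) lidR [747. 584.] liptop [260. 337.] [316. 369.]
```

Request:
arm_command([
  [[0.21,0.06,0,0,0,0],[0.21,0.06,0,0,0,0],[0.21,0.05,-0.1,0,0,0],[0,0,0,0,0,0],[0,0,-0.2,0,0,0],[0,0,-0.2,0,0,0],[0,0,0,0,0,0]],
])

```text
t: 9.82
tool_pos: [0.4417, -0.007, 0.1099]
orientation: [-1.77, -2.333, 0.367]
force: [0.1, 0.0, 1.5]
opening: 0.0075
gripper_force: 10.0
```

Request:
arm_command([
  [[0,0,-0.2,0,0,0],[0,0,-0.1,0,0,0],[0,0,0,0,0,0]],
])

```text
t: 10.07
tool_pos: [0.4415, -0.007, 0.1066]
orientation: [-1.77, -2.333, 0.368]
force: [1.5, 0.4, 2.9]
opening: 0.0076
gripper_force: 10.0
```

```bash
python3 st.py
python3 - <<'E'
from h import *
a=eyes.read_camera('side')[180:260,250:330]
cv2.imwrite('pics/m6.png',cv2.resize(a,None,fx=7,fy=7,interpolation=2))
E
```

```text
10.0667 [ 0.4415 -0.007   0.1066] case [-4.700e-02  1.000e-04  1.066e-01] F [1.48 0.42 2.86] z [-0.298 -0.082 -0.951] yaw 15.64 op 0.007590394282910384 [-0.05  0.11  1.76 -0.1   1.58 -0.31]
```

View pics/m6.png

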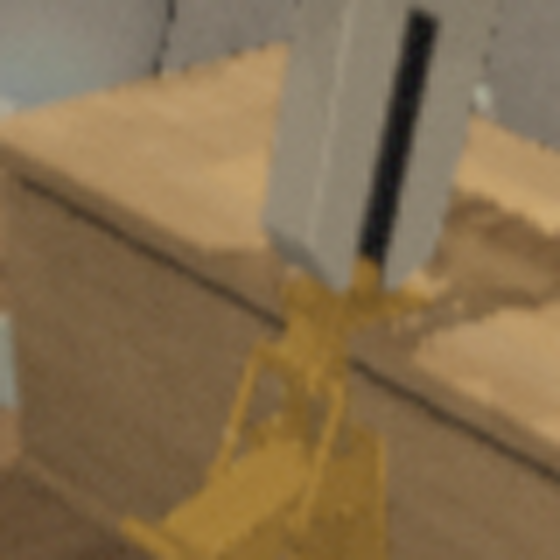

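Request:
arm_command([
  [[0,0,-0.1,0,0,0],[0,0,-0.1,0,0,0],[0,0,0,0,0,0]],
])

```text
t: 10.37
tool_pos: [0.4418, -0.007, 0.1056]
orientation: [-1.77, -2.333, 0.368]
force: [-0.1, 1.7, 10.5]
opening: 0.0079
gripper_force: 10.0
```

Request:
arm_command([
  [[0,0,-0.1,0,0,0],[0,0,0,0,0,0]],
])

```text
t: 10.53
tool_pos: [0.4418, -0.0071, 0.1052]
orientation: [-1.77, -2.333, 0.368]
force: [-1.9, 0.8, 13.7]
opening: 0.0075
gripper_force: 10.0
```

Request:
arm_command([
  [[0,0,-0.05,0,0,0],[0,0,0,0,0,0]],
])

```text
t: 10.7
tool_pos: [0.4418, -0.0072, 0.1048]
orientation: [-1.77, -2.333, 0.368]
force: [-2.2, -0.0, 15.3]
opening: 0.0077
gripper_force: 10.0
```

Request:
arm_command([
  [[0,0,0.15,0,0,0],[0,0,0,0,0,0]],
])

```text
t: 10.87
tool_pos: [0.4415, -0.0072, 0.1053]
orientation: [-1.77, -2.333, 0.369]
force: [-1.7, -0.1, 8.1]
opening: 0.0077
gripper_force: 10.0
```

```bash
python3 st.py
python3 - <<'E'
from ik import *
a=eyes.read_camera('side')[185:275,250:330]
cv2.imwrite('pics/m7.png',cv2.resize(a,None,fx=6.5,fy=6.5,interpolation=2))
f=lambda q,y,o=180,k=7:((proj('side',W(q[0]/1e3,y,q[1]/1e3))[0]-[250,o])*k).round()
for L in(.9,1.0,1.1,1.2,1.3,1.4,1.5):
    t=np.array([-58,62])+38*np.array([-np.sin(L),-np.cos(L)])+9*np.array([-np.cos(L),np.sin(L)])
    print(L,'m6',f(t,.01),'m7',f(t,.01,185,6.5),f(t,-.01,185,6.5))
E
```

```text
10.8667 [ 0.4415 -0.0072  0.1053] case [-4.710e-02 -1.000e-04  1.053e-01] F [-1.69 -0.14  8.07] z [-0.298 -0.082 -0.951] yaw 15.63 op 0.007717891282823833 [-0.05  0.11  1.76 -0.1   1.57 -0.31]
0.9 m6 [146. 575.] m7 [136. 501.] [185. 534.]
1.0 m6 [139. 562.] m7 [129. 490.] [179. 522.]
1.1 m6 [134. 549.] m7 [125. 477.] [174. 510.]
1.2 m6 [130. 535.] m7 [121. 464.] [171. 496.]
1.3 m6 [128. 520.] m7 [119. 450.] [169. 482.]
1.4 m6 [127. 504.] m7 [118. 435.] [168. 467.]
1.5 m6 [127. 487.] m7 [118. 420.] [168. 452.]
```

View pics/m7.png

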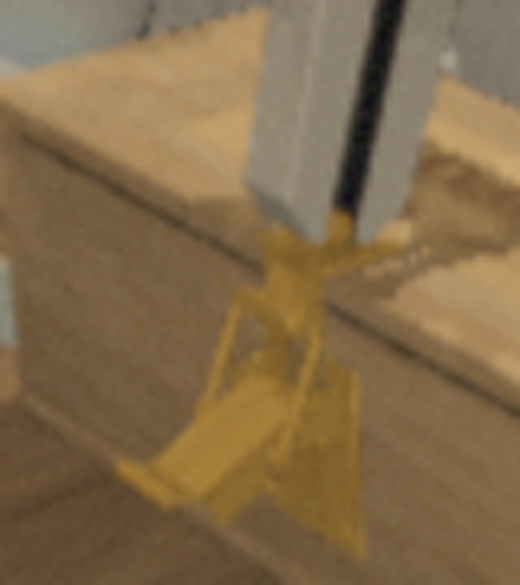

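Request:
arm_command([
  [[0,0,0,0,0,0],[0,0,0,0,0,0],[0,0,0,0,0,0],[0,0,0,0,0,0],[0.3,0.08,0.95,0,0,0],[0.3,0.08,0.95,0,0,0],[0,0,2,0,0,0],[0,0,3,0,0,0],[0,0,3,0,0,0],[0,0,0,0,0,0]],
], gripper=-0.5)

```text
t: 11.75
tool_pos: [0.4509, -0.0055, 0.2109]
orientation: [-1.776, -2.34, 0.361]
force: [0.4, -0.3, 1.8]
opening: 0.0232
gripper_force: 0.0
```

Request:
arm_command([
  [[-1.5,-0.4,0,1.77,-6.46,0],[-1.5,-0.4,0,1.77,-6.46,0],[-1.5,-0.4,0,1.77,-6.46,0],[-1.5,-0.4,0,1.77,-6.46,0],[-1.5,-0.4,0,1.77,-6.46,0],[-1.5,-0.4,0,1.77,-6.46,0],[-1.0,-0.3,0,1.77,-6.46,0],[0,0,0,1.77,-6.46,0],[0,0,0,0,0,0]],
], gripper=-1)

```text
t: 12.5
tool_pos: [0.4059, -0.0426, 0.2046]
orientation: [1.726, 2.279, 0.525]
force: [-0.1, -0.4, 0.6]
opening: 0.0003
gripper_force: 0.0
```

```bash
python3 st.py
```

```text
12.5 [ 0.4059 -0.0426  0.2046] case [-0.0908 -0.0249  0.2046] F [-0.13 -0.36  0.63] z [ 0.394  0.142 -0.908] yaw 15.31 op 0.00034146043423316085 [-0.55 -0.89  2.36  0.34  1.4  -0.83]
```

```bash
cat > kin.py <<'E'
import numpy as np
from scipy.optimize import least_squares
D=[(.6004,.219,.13,1.488,1.523),(.46,.2182,-.26,1.86,1.54),(.4527,.1103,-.2,2.01,1.33),(.3899,.1497,-.44,2.12,1.45),(.39,.105,-.39,2.18,1.36),(.4358,.1139,.09,1.76,1.59),(.4416,.1053,.11,1.76,1.57)]
def f(p,q2,q3,q5):
    r0,h,a,b,d,e=p;A=q2+q3;S=A+q5
    return np.array([r0+a*np.sin(q2)+b*np.sin(A)+e*np.cos(A)+d*np.sin(S),h+a*np.cos(q2)+b*np.cos(A)-e*np.sin(A)+d*np.cos(S)])
s=least_squares(lambda p:np.concatenate([f(p,*x[2:])-x[:2] for x in D]),[0,.35,.4,.4,.2,0])
if __name__=='__main__':
    print(s.x.round(3),(abs(s.fun)*1e3).max())
    for r,z in((.40,.065),(.39,.065),(.415,.028)):
        for al in(15,20,25,30,35):
            best=least_squares(lambda q:np.r_[f(s.x,*q)-[r,z],(sum(q)-np.pi+np.radians(al))*.3],[-.5,2.2,1])
            print(r,z,al,best.x.round(2),best.cost<1e-8)
E
python3 kin.py
```

```text
[0.014 0.322 0.371 0.541 0.395 0.051] 3.3726059284759358
0.4 0.065 15 [-0.69  2.47  1.1 ] True
0.4 0.065 20 [-0.84  2.56  1.07] True
0.4 0.065 25 [-1.02  2.67  1.06] True
0.4 0.065 30 [-1.27  2.79  1.1 ] True
0.4 0.065 35 [-1.89  3.02  1.4 ] True
0.39 0.065 15 [-0.73  2.49  1.12] True
0.39 0.065 20 [-0.9   2.59  1.1 ] True
0.39 0.065 25 [-1.1  2.7  1.1] True
0.39 0.065 30 [-1.39  2.83  1.17] True
0.39 0.065 35 [-2.    3.05  1.5 ] False
0.415 0.028 15 [-0.55  2.46  0.97] True
0.415 0.028 20 [-0.69  2.56  0.92] True
0.415 0.028 25 [-0.85  2.66  0.89] True
0.415 0.028 30 [-1.06  2.78  0.89] True
0.415 0.028 35 [-1.47  2.96  1.04] True
```

Request:
arm_command([
  [[-0.3,0.8,-1,-1.25,4.58,0],[-0.3,0.8,-1,-1.25,4.58,0],[-0.35,0.73,-1,0,0,0],[0,0,-1,0,0,0],[0,0,0,1.76,0.48,-6.68],[0,0,0,1.76,0.48,-6.68],[0,0,0,1.76,0.48,-6.68],[0,0,0,1.76,0.48,-6.68],[0,0,0,1.76,0.48,-6.68],[0,0,0,1.76,0.48,-6.68],[0,0,0,1.76,0.48,-6.68],[0,0,0,1.76,0.48,-6.68]],
])

```text
t: 13.5
tool_pos: [0.3964, -0.0175, 0.1679]
orientation: [2.79, 1.303, 0.452]
force: [-0.6, 0.6, -0.4]
opening: 0.0003
gripper_force: 0.0
```

Request:
arm_command([
  [[0,0,0,1.76,0.48,-6.68],[0,0,0,1.76,0.48,-6.68],[0,0,0,1.76,0.48,-6.68],[0,0,0,1.76,0.48,-6.68],[0,0,0,1.76,0.48,-6.68],[0,0,0,0,0,0]],
])

```text
t: 14.0
tool_pos: [0.3964, -0.0174, 0.1678]
orientation: [-3.038, -0.408, -0.46]
force: [0.4, -0.1, 0.3]
opening: 0.0008
gripper_force: 0.0
```

```bash
cat >> st.py <<'E'
    c,q=np.cos(.2669),np.sin(.2669);Rc=np.array([[c,q,0],[-q,c,0],[0,0,1]])@R;print('tool z in case',Rc[:,2].round(3),'tool y in case',Rc[:,1].round(3))
E
python3 st.py
python3 - <<'E'
from h import *
z=np.array([.2588,0,-.9659]);z=z[[0,2]];u=np.array([.9659,.2588])
for L in(1.25,1.1,1.0,.9,.8,.7,.66,.6,.5,.4,.3,.2,.1,.05,0):
    a=np.array([-np.sin(L),-np.cos(L)]);n=np.array([-np.cos(L),np.sin(L)]);pv=np.array([-58,62])
    T=pv+38*a+9*n-2.4*z+3.25*u if L>=.66 else pv+28*a+4.4*n-7.5*u
    print(L,T.round(1))
E
```

```text
14.0 [ 0.3964 -0.0174  0.1678] case [-0.0933  0.0019  0.1678] F [ 0.43 -0.14  0.35] z [ 0.285  0.08  -0.955] yaw -74.68 op 0.0008288407526595807 [-0.34 -0.81  2.35  0.18  1.36  0.95]
tool z in case [ 0.296  0.002 -0.955] tool y in case [ 0.    -1.    -0.002]
1.25 [-94.4  61.7]
1.1 [-93.4  55.9]
1.0 [-92.3  52.2]
0.9 [-90.8  48.6]
0.8 [-89.   45.1]
0.7 [-86.8  41.9]
0.66 [-85.9  40.7]
0.6 [-84.7  39.4]
0.5 [-82.5  37.6]
0.4 [-80.2  36. ]
0.3 [-77.7  34.6]
0.2 [-75.1  33.5]
0.1 [-72.4  32.6]
0.05 [-71.   32.3]
0 [-69.6  32.1]
```

Request:
arm_command([
  [[0,-0.15,-2,0,0,0],[0,0,-2,0,0,0],[0,0,-2,0,0,0],[0,0,-2,0,0,0],[0,0,-1.3,0,0,0],[0,0,-0.7,0,0,0],[0,0,0,0,0,0]],
])

```text
t: 14.58
tool_pos: [0.3952, -0.0184, 0.0654]
orientation: [-3.036, -0.421, -0.454]
force: [0.1, -0.2, -0.4]
opening: 0.0001
gripper_force: 0.0
```

```bash
python3 st.py
```

```text
14.5833 [ 0.3952 -0.0184  0.0654] case [-0.0947  0.0012  0.0654] F [ 0.05 -0.2  -0.42] z [ 0.281  0.082 -0.956] yaw -74.2 op 0.00012738591529861515 [-0.35 -0.71  2.48  0.19  1.13  0.89]
tool z in case [ 0.293  0.005 -0.956] tool y in case [ 0.009 -1.    -0.003]
```

Request:
arm_command([
  [[0.03,0,-0.25,-0.53,1.93,0],[0.03,0.01,-0.25,0,0,0],[0,0,0,0,0,0]],
])

```text
t: 14.83
tool_pos: [0.3975, -0.0186, 0.0626]
orientation: [-3.048, -0.421, -0.407]
force: [-0.2, -0.4, -0.1]
opening: 0.0003
gripper_force: 0.0
```

Request:
arm_command([
  [[0.04,0.01,-0.2,0,0,0],[0.05,0.01,-0.2,0,0,0],[0,0,0,0,0,0]],
])

```text
t: 15.08
tool_pos: [0.3979, -0.0185, 0.0578]
orientation: [-3.048, -0.418, -0.406]
force: [-0.1, -0.1, 1.2]
opening: 0.0005
gripper_force: 0.2
```

Request:
arm_command([
  [[0,0,-0.2,0,0,0],[0,0,-0.2,0,0,0],[0,0,0,0,0,0]],
])

```text
t: 15.33
tool_pos: [0.3981, -0.0185, 0.0539]
orientation: [-3.048, -0.418, -0.406]
force: [0.8, -0.1, 2.4]
opening: 0.0008
gripper_force: 0.9
```

Request:
arm_command([
  [[0.05,0.01,-0.2,0,0,0],[0.08,0.02,-0.2,0,0,0],[0,0,0,0,0,0]],
])

```text
t: 15.58
tool_pos: [0.3993, -0.0182, 0.0496]
orientation: [-3.048, -0.418, -0.405]
force: [1.7, -0.2, 1.9]
opening: 0.0005
gripper_force: 1.2
```

```bash
python3 st.py
```

```text
15.5833 [ 0.3993 -0.0182  0.0496] case [-0.0907  0.0004  0.0496] F [ 1.66 -0.23  1.89] z [ 0.251  0.073 -0.965] yaw -74.37 op 0.0005424842231878897 [-0.32 -0.62  2.46  0.17  1.09  0.92]
tool z in case [ 0.262  0.004 -0.965] tool y in case [ 0.006 -1.    -0.003]
```

Request:
arm_command([
  [[0.08,0.02,-0.22,0,0,0],[0.08,0.02,-0.22,0,0,0],[0,0,0,0,0,0]],
])

```text
t: 15.83
tool_pos: [0.401, -0.0177, 0.0453]
orientation: [-3.048, -0.418, -0.406]
force: [2.5, 0.5, 3.4]
opening: 0.0002
gripper_force: 1.7
```

Request:
arm_command([
  [[0.1,0.03,-0.16,0,0,0],[0.1,0.03,-0.16,0,0,0],[0,0,0,0,0,0]],
])

```text
t: 16.08
tool_pos: [0.4028, -0.0172, 0.0421]
orientation: [-3.048, -0.418, -0.405]
force: [-0.6, -0.6, 5.5]
opening: 0.0004
gripper_force: 1.9
```

Request:
arm_command([
  [[0.1,0.03,-0.12,0,0,0],[0.1,0.03,-0.12,0,0,0],[0,0,0,0,0,0]],
])

```text
t: 16.33
tool_pos: [0.4045, -0.0167, 0.0396]
orientation: [-3.048, -0.418, -0.404]
force: [-0.8, -0.7, 4.8]
opening: 0.0005
gripper_force: 1.9
```

```bash
python3 st.py
```

```text
16.3333 [ 0.4045 -0.0167  0.0396] case [-0.0853  0.0005  0.0396] F [-0.81 -0.74  4.83] z [ 0.25   0.073 -0.965] yaw -74.36 op 0.000526040436544907 [-0.31 -0.58  2.45  0.17  1.05  0.93]
tool z in case [ 0.261  0.004 -0.965] tool y in case [ 0.006 -1.    -0.003]
```

Request:
arm_command([
  [[0.13,0.04,-0.1,0,0,0],[0.13,0.04,-0.1,0,0,0],[0,0,0,0,0,0]],
])

```text
t: 16.58
tool_pos: [0.4068, -0.0159, 0.0372]
orientation: [-3.048, -0.418, -0.403]
force: [-0.6, -0.6, 4.4]
opening: 0.0003
gripper_force: 1.7
```

Request:
arm_command([
  [[0.12,0.03,-0.08,0,0,0],[0.12,0.03,-0.08,0,0,0],[0,0,0,0,0,0]],
])

```text
t: 16.83
tool_pos: [0.409, -0.0152, 0.0355]
orientation: [-3.048, -0.418, -0.402]
force: [-2.6, -1.8, 2.6]
opening: 0.0009
gripper_force: 1.4
```

Request:
arm_command([
  [[0.12,0.03,-0.07,0,0,0],[0.12,0.03,-0.07,0,0,0],[0,0,0,0,0,0]],
])

```text
t: 17.08
tool_pos: [0.4116, -0.0145, 0.0342]
orientation: [-3.048, -0.418, -0.403]
force: [-2.3, -1.3, 2.2]
opening: 0.0003
gripper_force: 1.3
```

```bash
python3 st.py
```

```text
17.0833 [ 0.4116 -0.0145  0.0342] case [-0.0778  0.0007  0.0342] F [-2.29 -1.34  2.23] z [ 0.25   0.073 -0.966] yaw -74.37 op 0.00027993565890876965 [-0.29 -0.53  2.43  0.17  1.03  0.93]
tool z in case [ 0.26   0.005 -0.966] tool y in case [ 0.006 -1.    -0.003]
```

Nominally L≈0.3, force fading as expected. Continue in small steps.

Request:
arm_command([
  [[0.12,0.03,-0.05,0,0,0],[0.12,0.03,-0.05,0,0,0],[0,0,0,0,0,0]],
])

```text
t: 17.33
tool_pos: [0.4141, -0.0138, 0.0333]
orientation: [-3.048, -0.418, -0.403]
force: [-1.3, -1.0, 0.5]
opening: 0.0002
gripper_force: 0.9
```

Request:
arm_command([
  [[0.08,0.02,-0.03,0,0,0],[0.08,0.02,-0.03,0,0,0],[0,0,0,0,0,0]],
])

```text
t: 17.58
tool_pos: [0.4158, -0.0134, 0.0328]
orientation: [-3.048, -0.418, -0.404]
force: [-0.7, -0.9, 0.3]
opening: 0.0008
gripper_force: 0.7
```

Request:
arm_command([
  [[0.08,0.02,-0.02,0,0,0],[0,0,0,0,0,0]],
])

```text
t: 17.75
tool_pos: [0.4166, -0.0132, 0.0327]
orientation: [-3.048, -0.418, -0.404]
force: [-1.4, 0.4, -1.0]
opening: 0.0006
gripper_force: 0.7
```

Request:
arm_command([
  [[0.06,0.015,-0.01,0,0,0],[0,0,0,0,0,0]],
])

```text
t: 17.92
tool_pos: [0.4173, -0.0131, 0.0326]
orientation: [-3.048, -0.418, -0.404]
force: [-1.7, -0.2, -1.2]
opening: 0.0006
gripper_force: 0.6
```

Request:
arm_command([
  [[0.06,0.015,-0.01,0,0,0],[0,0,0,0,0,0]],
])

```text
t: 18.08
tool_pos: [0.4179, -0.0129, 0.0326]
orientation: [-3.048, -0.418, -0.404]
force: [-1.4, -0.2, -1.0]
opening: 0.0
gripper_force: 0.6
```

Request:
arm_command([
  [[0.05,0.015,-0.01,0,0,0],[0,0,0,0,0,0]],
])

```text
t: 18.25
tool_pos: [0.4186, -0.0128, 0.0326]
orientation: [-3.048, -0.418, -0.405]
force: [-1.2, -1.0, -1.1]
opening: 0.0006
gripper_force: 0.5
```

Request:
arm_command([
  [[0.04,0.01,0,0,0,0],[0,0,0,0,0,0]],
])

```text
t: 18.42
tool_pos: [0.4188, -0.0128, 0.0325]
orientation: [-3.048, -0.418, -0.404]
force: [-2.3, -0.3, -0.3]
opening: 0.0005
gripper_force: 1.1
```

Request:
arm_command([
  [[0.04,0.01,0,0,0,0],[0,0,0,0,0,0]],
])

```text
t: 18.58
tool_pos: [0.4189, -0.0127, 0.0324]
orientation: [-3.048, -0.418, -0.403]
force: [-4.7, -0.8, -0.0]
opening: 0.0004
gripper_force: 2.3
```

Request:
arm_command([
  [[0.03,0.01,0,0,0,0],[0,0,0,0,0,0]],
])

```text
t: 18.75
tool_pos: [0.4191, -0.0126, 0.0324]
orientation: [-3.048, -0.418, -0.403]
force: [-6.0, -1.3, 2.3]
opening: 0.0005
gripper_force: 3.3
```

Request:
arm_command([
  [[-0.5,-0.13,0,0,0,0],[-1,-0.27,0.3,0,0,0],[-2,-0.5,0.5,0,0,0],[-1,-0.3,2,0,0,0],[0,0,3,0,0,0],[0,0,3,0,0,0],[0,3.5,2,0,0,0],[0,3.5,2,0,0,0],[0,3.5,0,0,0,0],[0,3.5,0,0,0,0],[0,0,0,0,0,0]],
])

```text
t: 19.67
tool_pos: [0.377, 0.1217, 0.1631]
orientation: [-3.041, -0.431, -0.405]
force: [-1.0, 0.7, 0.2]
opening: 0.0003
gripper_force: 0.0
```

```bash
python3 st.py
python3 - <<'E'
from ik import *
for n in('side','top'):
    a=eyes.read_camera(n);cv2.imwrite(f'pics/f_{n}.png',a)
    b=cv2.cvtColor(a,cv2.COLOR_BGR2HSV)
    m=cv2.inRange(b,(18,140,60),(32,255,255))
    x0,y0,x1,y1=(262,195,312,270) if n=='side' else(300,235,350,315)
    ys=range(y0,y1,1 if n=='side' else 2)
    for y in ys: print(y,''.join('#' if v else '.' for v in m[y,x0:x1]))
f=lambda n,x,y,z:proj(n,W(x/1e3,y/1e3,z/1e3))[0].round(1)
for n in('side','top'):
    for L in(0,.1,.2):
        t=np.array([-58,62])+38*np.array([-np.sin(L),-np.cos(L)])+9*np.array([-np.cos(L),np.sin(L)])
        print(n,L,'tip',f(n,t[0],10,t[1]),f(n,t[0],-10,t[1]))
    print('seat',f(n,-56.5,15,81.6),f(n,-56.5,-15,81.6),'grip',f(n,-55.4,12,105.5),f(n,-55.4,-12,105.5),'lid corner',f(n,-52,-137,94))
E
```

```text
19.6667 [0.377  0.1217 0.1631] case [-0.0754  0.1412  0.1631] F [-0.99  0.66  0.16] z [ 0.25   0.079 -0.965] yaw -73.83 op 0.000315794507499893 [ 0.14 -0.79  2.34  0.04  1.33  1.43]
tool z in case [ 0.262  0.01  -0.965] tool y in case [ 0.015 -1.    -0.007]
195 ..................................................
196 ..................................................
197 ..................................................
198 ..................................................
199 ..................................................
200 ..................................................
201 ..................................................
202 ..................................................
203 ..................................................
204 ..................................................
205 ..................................................
206 ..................................................
207 ..................................................
208 ..................................................
209 ..................................................
210 .............
[... 5203 characters left out ...]
....
305 ..................................................
307 ..................................................
309 ..................................................
311 ..................................................
313 ..................................................
side 0 tip [285.5 268.3] [293.2 273.3]
side 0.1 tip [283.5 268.5] [291.2 273.6]
side 0.2 tip [281.6 268.5] [289.3 273.6]
seat [287.3 232.5] [299.1 239.3] grip [288.3 218.9] [297.9 224.2] lid corner [356.6 261.9]
top 0 tip [331.8 289.6] [342.3 286.9]
top 0.1 tip [332.3 291.6] [342.9 288.8]
top 0.2 tip [332.8 293.5] [343.4 290.7]
seat [327.6 283.7] [344.4 279.3] grip [329.1 282.1] [342.9 278.4] lid corner [413.1 258.3]
```

```bash
python3 -c "
from plant import ticket
print(ticket.close_job())"
```

```text
the job is handed in; nothing more can be done
None
```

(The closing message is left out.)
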